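# Press the coin box home in the coin bank and hold it for the key

## Robot

A 6-joint arm with a two-finger parallel gripper is mounted at the origin on the work surface. World frame = base frame: x ahead of the robot, y to its left, z up, the work surface at z = 0. Lengths are in mm, angles in rad, forces in N, time in s.
With the tool pointing down it reaches from about 350 to 875 mm from the base axis. Payload 4.2 kg.
Tool frame: the origin (TCP) lies at the very end of the fingers, on their centre line; the grasp point (between the pads) lies arm.grip_depth behind it (arm.grip_depth is the distance from the TCP to the grasp point, in mm); x points along the fingers, y is the direction in which the jaws open and shut, and the axes are right-handed (so a half turn about x gives the same grasp; the last joint's range is limited). The gripper opens to 85 mm and grips with 20 to 120 N. Pads are 22 mm wide; open, the fingers measure 114 mm over their backs; the gripper's body (76 mm by 85 mm) begins 54 mm behind the grasp point. The pads swing forward as they close: fully open they stand 13 mm farther back than shut.
Start: joints at [1.491, 0.385, 0.008, 0, -1.194, -0.259], TCP at [207.689, 589.461, 231.312] pointing down, gripper open.
Joint ranges: [-3.14, 3.14], [-1.21, 2.06], [-1.07, 1.41], [-3.16, 2.05], [-2.99, -0.16], [-3.1, 3.1]. Speed limits (rad/s): [2.79, 2.79, 3.14, 3.14, 3.14, 3.14].

## Interface

Orientations are given as a unit quaternion [x, y, z, w].
In Python, from bench import arm, get_image, models gives the robot as it stands.
- The arm moves only by the tool arm_command, never from a script. Its argument "rows" is a list of rows, each an object of numbers: "dx", "dy", "dz": the shift along the tool's x, y, z in m; "wx", "wy", "wz": the turn, a rotation vector about the tool's x, y, z in degrees; "gripper": the closure, from -1 (fully open) to 1 (shut). A call has exactly 8 rows; each row is the pose to reach, as a shift and turn from the pose measured when the call began, along the tool's axes at that moment; what a row does not reach only later rows make up. A row lasts 1/10 s, in which the tool goes at most 50 mm and 8.59 degrees, less where a joint would pass 70% of its speed; a pose out of reach is approached as far as the arm can. A call with a gripper value outside its range is refused whole. The fingers move at their own pace and stop on an object; the grip force is fixed at half the most. Time passes only in rows, so rows that repeat a pose let the fingers close, or fill a call up. It gives the time, the measured TCP pose, the force and the opening at its end, in the units of the state.
- arm.read_state(): the state, without advancing time (a new reading comes with each control period).
- get_image(name): name is "side" or "top" or "wrist"; returns a dict with "img" (384x512x3 uint8, red, green, blue), "K" (3x3 intrinsics, pixels), "rvec" (rotation vector, rad) and "tvec" (3), from world to camera coordinates, as OpenCV has them; the wrist camera has in their place "T_tool_cam" (4x4, takes a point from camera to tool coordinates, whose origin is the TCP and whose axes are the tool frame's). Camera axes: x right, y down, z forward; pixel columns grow to the right and rows downward; lengths in mm; the calibration is good to about 2 mm. A picture is of the moment at which its call begins: read the wrist's pose just before it. There is no depth.
- arm.job_done(): hands the job in, once; it reports no verdict.
Trained networks look in the newest picture that a camera, given by its name, has taken for a name from the list of things; names that differ only in an ending like _2 or _b are one class to them, and where a whole thing is asked for, a point or a joint stands for the part that bears it (a point fixed in the world has none). Each returns a list of dicts, best first, with "conf" (0 to 1); they miss things now and then, are a little off and sometimes report something else, mostly with a low value. They report only what shows in the picture. A call takes as long as a camera call. They do not tell look-alikes from the thing itself.
- models.cut_out(camera, query): "mask" (384x512 bool, what is visible of it) and "extent" ([left, top, right, bottom] in pixels, round what is visible of it).
The state is a dict: "clock": time; "joints": joint angles; "joint_vel": joint speeds; "joint_efforts": joint torques, N m; "position": TCP position; "ee_rot": TCP orientation; "contact_force": force on the tool from outside, world axes, zero at the start; "wrist_torque": the same for the moment, N m; "gripper_width": finger opening in mm.
Only numpy, scipy, OpenCV 4.12 (cv2) and the standard library are available. Lean on these libraries where they do the work, as an engineer would, in place of code of your own. Each camera call takes 0.05 s, during which the arm holds its last target.

## Task

I have emptied the coin bank into the dish: pick up its blue coin box and put it back into the bank's well the right way round, with the red latch tongue towards the red release button. Press it straight down against the sprung ejector until its flange sits flush on the rim all round, and keep it pressed there, firmly but without leaning hard on it, while I turn the key: the catch does not hold it alone, so finish still holding it down. Leave the other things on the console where they are.

Things in the scene. Friction and masses are not known exactly. Their poses are not given: they have to be found in the camera images.
- box_center (a point): the loose blue plastic coin box (empty, 0.15 to 0.31 kg), upright on the console; the point is on its axis, half-way up (50 of 100 mm). x runs along its length, red latch tongue on the -x side, z up. Body 64 (x) x 42 (y) mm, 62 mm high; on it a flange plate 90 x 68 mm, 5 mm thick (underside 12 mm above this point); on that the coin chute, which is the grip
- box_hood (a point): centre of the coin chute, 33.5 mm above box_center, same axes: an upright ridge 46 (x) x 14 (y) mm, 33 mm high, with the coin slot in its top; the box is held by pinching it across its 14 mm. The flange's top lies 16.5 mm below this point, the chute's top 16.5 mm above it
- box_tongue (a point): outer part of the box's red plastic latch tongue, 47 mm along -x from the box's axis, 3 mm above box_center. The tongue is 12 mm wide, 14 mm high and sticks out 22 mm from the body just under the flange, showing 9 mm beyond the flange's edge
- bank_mouth (a point): centre of the mouth of the well in the top of the white plastic coin bank, in the plane of its grey rim, 95 mm above the console. The bank is fixed, 163 (x) x 100 (y) mm; z up, -x towards its front with the red release button and the key. The well is 68 (x) x 46 (y) mm inside, its lead-in 3 mm wider on each side. With the box home, box_center is 12 mm below this point and the axes agree
- bank_rim: the flat grey plastic rim round the well, part of the bank: the hard stop on which the coin box's flange comes to rest. Its origin is under the well's axis at the bank's underside, 95 mm below bank_mouth
- coinbox: the coin box again, origin at the centre of its underside, 50 mm below box_center
- ejector (a joint): travel in m of the yellow sprung plunger (28 mm wide) in the middle of the well: 0 when fully up, its top 44 mm below the rim; 0.018 when the coin box is home on the rim. It pushes up with about 3.5 N at first and 11 N when the box is home, so that a box let go stands 18 mm proud
- dish: glazed terracotta dish with coins in it, 152 mm wide, 32 mm high; origin at the centre of its underside; stays where it is
- nailfile: chrome nail file, about 148 mm long along y, 14 mm wide, 5 mm thick, lying flat; stays where it is
- hairclip: black plastic claw hair clip, 80 x 40 x 45 mm; stays where it is
- opener: flat steel bottle opener, about 115 mm long along x, 40 mm wide, 6 mm thick; stays where it is
- cologne: green glass cologne bottle, 48 mm wide, 150 mm high; origin at the centre of its underside; stays where it is
- bank_button: the red round release button on the bank's top, 26 mm wide, 85 mm along -x from the well's centre, 6 mm proud. Origin at its foot. Between it and the well, the well's -x side has a notch 18 mm wide, to 60 mm from the centre, which takes the latch tongue; turned the other way round, the tongue lands on the rim and the box cannot go in
Mind the look-alikes: they are no part of the job. Several things look just like the coinbox: the one meant starts farthest to the robot's left.

How it is judged:
By the outcome, as a careful person would: the job done as asked, in the order asked, and still so for the second after the job is handed in, while the arm keeps its last pose, push and grip.
It also fails if it takes over 51 s, if anything falls off the work surface, if the arm or the gripper's body presses on something with over 40 N, if the wrist force passes 120 N, or if a joint passes its speed limit or range.

## Working session

There is one attempt and no reset: what is moved stays moved. The work goes in short steps, Python scripts to look and compute and a tool call to move; the robot and the scene stay as the last step left them, time stands still between calls to the robot, and variables do not carry over. Pictures are saved under pics/ and viewed, and the job is handed in when it is done.

Besides the shell and the picture viewer there is one more tool, called after "Call:" by a JSON object that holds its "name" and its "arguments", one argument or row to a line. arm_command: Moves the arm, as the interface text tells. Its arguments: {"type":"object","properties":{"rows":{"type":"array"}},"required":["rows"]}

```bash
mkdir -p pics; ls
python3 - <<'E'
from bench import arm,get_image,models
import cv2
print(arm.read_state(), arm.grip_depth)
for n in ("top","side","wrist"):
    d=get_image(n); cv2.imwrite(f"pics/{n}0.png",d["img"][:,:,::-1])
    print(n,{k:v for k,v in d.items() if k!="img"})
    for q in ("coinbox","box_tongue","bank_rim","bank_button","dish","cologne"):
        print(q,[(round(r["conf"],2),r["extent"]) for r in models.cut_out(n,q)])
E
```

```text
pics
{'clock': 0.0, 'joints': array([ 1.49061468e+00,  3.85578430e-01,  6.60917357e-03, -4.99582093e-04,
       -1.19397716e+00, -2.58603481e-01]), 'joint_vel': array([-0.0007484 ,  0.00124562, -0.00027859, -0.00021454, -0.00160769,
        0.00096344]), 'joint_efforts': array([ 4.06829940e-04, -3.92294955e+01,  1.88401258e+01,  4.18608114e+00,
       -4.53083689e-03, -4.25014434e-06]), 'position': array([207.49919878, 588.93067783, 230.20176509]), 'ee_rot': array([-0.69687901,  0.12004257,  0.69707059,  0.11849902]), 'contact_force': array([ 0.12461044, -0.32411916, -0.14372533]), 'wrist_torque': array([-0.06942135,  0.05808827, -0.00750467]), 'gripper_width': 85.47832294329554} 18.700000000000003
top {'K': array([[390.65429679,   0.        , 254.15069665],
       [  0.        , 390.65429679, 195.20352442],
       [  0.        ,   0.        ,   1.        ]]), 'rvec': array([ 2.13475887, -2.08356153,  0.2229167 ]), 'tvec': array([  2.8105294 , 597.94908217, 975.74360067])}
coinbox [(0.82, [377.3, 179.5, 415.1, 205.7]), (0.58, [320.2, 205.1, 361.0, 237.8])]
box_tongue [(0.91, [322.6, 
[... 752 characters left out ...]

bank_button []
dish [(0.76, [286.8, 186.1, 331.3, 213.7])]
cologne [(0.63, [276.7, 137.4, 289.6, 182.3])]
wrist {'K': array([[333.15175154,   0.        , 250.67152758],
       [  0.        , 333.15175154, 191.93074291],
       [  0.        ,   0.        ,   1.        ]]), 'T_tool_cam': array([[-1.23050969e-04, -2.69785388e-01,  9.62920469e-01,
        -1.42261538e+02],
       [ 9.99999944e-01, -3.33940728e-04,  3.42277832e-05,
        -1.24217345e+00],
       [ 3.12324206e-04,  9.62920419e-01,  2.69785414e-01,
        -6.77435456e+01],
       [ 0.00000000e+00,  0.00000000e+00,  0.00000000e+00,
         1.00000000e+00]])}
coinbox []
box_tongue []
bank_rim []
bank_button []
dish []
cologne []
```

Run:
```python
import cv2,numpy as np
a=cv2.imread("pics/top0.png");b=cv2.imread("pics/side0.png");c=cv2.imread("pics/wrist0.png")
cv2.imwrite("pics/t1.png",cv2.resize(a[100:290,130:430],None,fx=2.6,fy=2.6,interpolation=cv2.INTER_CUBIC))
cv2.imwrite("pics/s1.png",cv2.resize(b[120:340,160:400],None,fx=2.7,fy=2.7,interpolation=cv2.INTER_CUBIC))
```

```text
(no output)
```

View pics/t1.png

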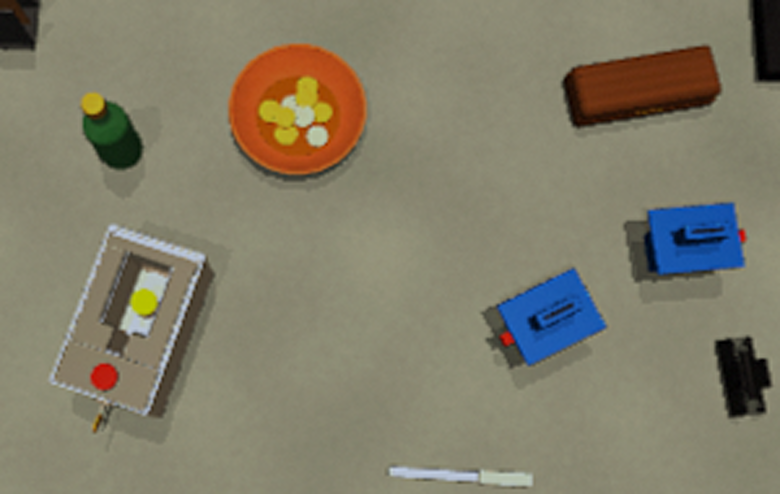

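View pics/s1.png

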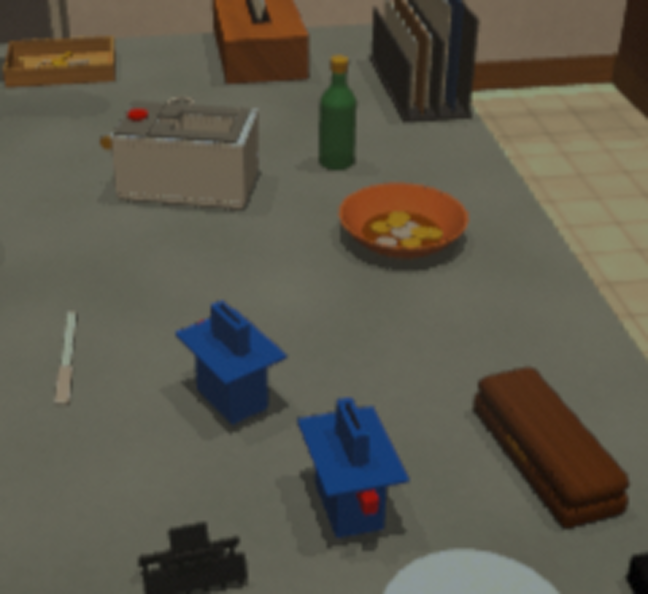

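View pics/top0.png

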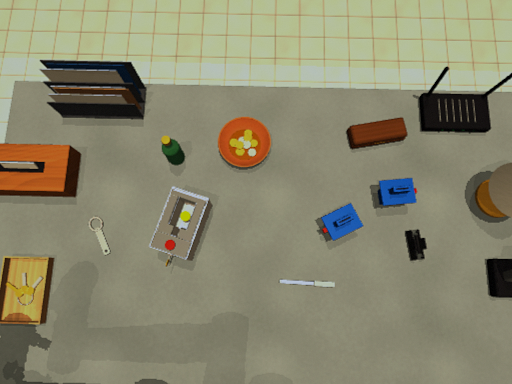

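View pics/wrist0.png

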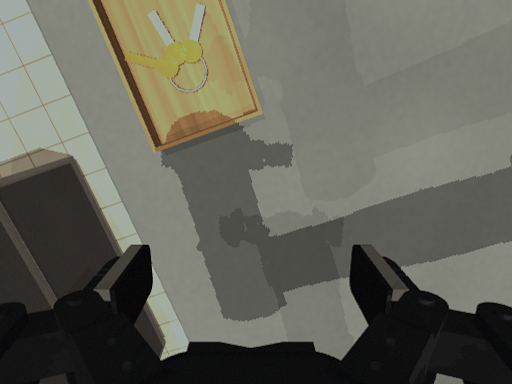

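```bash
cat > h.py <<'E'
import numpy as np,cv2
from scipy.spatial.transform import Rotation as R
from bench import arm,get_image,models
def cam(name):
    s=arm.read_state(); d=get_image(name)
    if name=="wrist":
        T=np.eye(4);T[:3,:3]=R.from_quat(s["ee_rot"]).as_matrix();T[:3,3]=s["position"]
        W=np.linalg.inv(T@d["T_tool_cam"])
    else:
        W=np.eye(4);W[:3,:3]=cv2.Rodrigues(d["rvec"])[0];W[:3,3]=d["tvec"]
    return dict(img=d["img"],K=d["K"],W=W)
def proj(c,P):
    P=np.atleast_2d(P);q=(c["W"][:3,:3]@P.T).T+c["W"][:3,3];q=(c["K"]@q.T).T;return q[:,:2]/q[:,2:]
def back(c,uv,z):
    uv=np.atleast_2d(uv);r=np.linalg.inv(c["K"])@np.c_[uv,np.ones(len(uv))].T
    Rw=c["W"][:3,:3];o=-Rw.T@c["W"][:3,3];d=(Rw.T@r).T
    return o+d*((z-o[2])/d[:,2])[:,None]
def save(c,n,uv=None,crop=None,f=1.5):
    im=cv2.resize(c["img"][:,:,::-1],None,fx=f,fy=f,interpolation=cv2.INTER_CUBIC)
    if uv is not None:
        for p in uv: cv2.circle(im,tuple(int(v*f+f/2) for v in p),2,(255,0,255),-1)
    cv2.imwrite("pics/"+n+".png",im)
def bx(cx,cy,cz,lx,ly,lz):
    return np.array([[cx+sx*lx/2,cy+sy*ly/2,cz+sz*lz/2] for sx in(-1,1) for sy in(-1,1) for sz in(-1,1)])
# z from underside of box
BOX=[bx(0,0,31,64,42,62),bx(0,0,64.5,90,68,5),bx(0,0,83.5,46,14,33)]
def place(P,x,y,yaw,z=0):
    return P@R.from_euler('z',yaw).as_matrix().T+[x,y,z]
def sil(c,parts,S=1):
    m=np.zeros((384*S,512*S),np.uint8)
    for P in parts:
        h=cv2.convexHull(((proj(c,P)+.5)*S-.5).astype(np.float32))
        cv2.fillConvexPoly(m,np.round(h*16).astype(np.int32),1,shift=4)
    return m
E
python3 - <<'E'
from h import *
for n in ("top","side"):
    c=cam(n);hsv=cv2.cvtColor(c["img"],cv2.COLOR_RGB2HSV)
    print(n)
    for q,z in (("coinbox",67),("dish",16),("cologne",0),("bank_button",95),("bank_rim",95),("opener",3),("nailfile",3),("hairclip",10)):
        for r in models.cut_out(n,q):
            e=r["extent"];print(q,round(r["conf"],2),back(c,[[(e[0]+e[2])/2,(e[1]+e[3])/2]],z)[0].round())
c=cam("top")
print("tongue",back(c,[[325,230]],53).round(), "button",back(c,[[170,244.5]],101).round())
E
```

```text
top
coinbox 0.84 [ 614. -358.   67.]
coinbox 0.63 [ 530. -208.   67.]
coinbox 0.49 [ 374. -120.   67.]
coinbox 0.34 [749.  52.  67.]
dish 0.94 [761.  48.  16.]
cologne 0.57 [741. 254.   0.]
bank_button 0.23 [ 526. -211.   95.]
bank_rim 0.6 [530. 203.  95.]
opener 0.63 [490. 443.   3.]
nailfile 0.72 [ 374. -134.    3.]
nailfile 0.61 [516. 217.   3.]
nailfile 0.31 [740. 253.   3.]
nailfile 0.23 [ 478. -431.    3.]
side
coinbox 0.82 [ 612. -393.   67.]
coinbox 0.67 [ 532. -240.   67.]
coinbox 0.19 [503. 170.  67.]
dish 0.75 [776.  75.  16.]
cologne 0.85 [756. 396.   0.]
bank_rim 0.72 [535. 196.  95.]
bank_rim 0.31 [ 535. -287.   95.]
nailfile 0.65 [ 368. -137.    3.]
hairclip 0.58 [ 482. -419.   10.]
tongue [[ 511. -172.   53.]] button [[459. 224. 101.]]
```

```bash
cat >> h.py <<'E'
def tool():
    s=arm.read_state();return s,R.from_quat(s["ee_rot"])
def down(yaw_y):
    "tool orientation pointing down with tool y at world angle yaw_y"
    x=np.array([0,0,-1.]);y=np.array([np.cos(yaw_y),np.sin(yaw_y),0]);return R.from_matrix(np.c_[x,y,np.cross(x,y)])
def rel(pos,yaw_y):
    "needed shift (m, tool axes) and turn (deg) from measured pose"
    s,r=tool();d=r.inv().apply(np.array(pos)-s["position"])/1000
    w=(r.inv()*down(yaw_y)).as_rotvec(degrees=True)
    print("shift",d.round(4),"turn",w.round(2),"clock",s["clock"],"pos",s["position"].round(1),"F",s["contact_force"].round(1),"w",round(s["gripper_width"],1));return d,w
E
python3 - <<'E'
from h import *
s,r=tool();print(r.as_matrix().round(3)); y=r.as_matrix()[:,1];ty=np.arctan2(y[1],y[0]);print("toolyaw",ty,"q1",s["joints"][0],"q6",s["joints"][5], s["clock"])
c=cam("top");c2=cam("side")
uvs=[proj(c,place(BOX[1],527,-208,-1.1))]
for b in(-1.1,):
  for t in (0,np.pi): 
    for nm,x,y,yw in (("box",527,-208,-1.1+np.pi/2+t),("bank",530,203,-.29+np.pi/2+t)):
      print(nm,t,rel([x,y,260],yw))
E
```

```text
[[ 0.    -0.332 -0.943]
 [-0.    -0.943  0.332]
 [-1.     0.    -0.   ]]
toolyaw -1.9096164330120833 q1 1.4905818631350043 q6 -0.2586102285346787 2.0
shift [-0.0287  0.6459 -0.5662] turn [-1.3639e+02  1.0000e-02 -0.0000e+00] clock 2.1 pos [207.7 589.4 231.3] F [ 0.1 -0.5 -0.5] w 85.6
box 0 (array([-0.02865336,  0.64594081, -0.56622211]), array([-1.36389543e+02,  5.16479189e-03, -2.12521452e-03]))
shift [-0.0287  0.2573 -0.4324] turn [ 1.772e+02 -1.000e-02 -0.000e+00] clock 2.1 pos [207.7 589.4 231.3] F [ 0.1 -0.5 -0.5] w 85.6
bank 0 (array([-0.02868301,  0.2573146 , -0.43243248]), array([ 1.77200875e+02, -6.73823555e-03, -9.86239903e-05]))
shift [-0.0287  0.6459 -0.5662] turn [43.61 -0.   -0.  ] clock 2.1 pos [207.7 589.4 231.3] F [ 0.1 -0.5 -0.5] w 85.6
box 3.141592653589793 (array([-0.02865336,  0.64594081, -0.56622211]), array([ 4.36104565e+01, -1.69851116e-03, -4.12779818e-03]))
shift [-0.0287  0.2573 -0.4324] turn [-2.8  0.  -0. ] clock 2.1 pos [207.7 589.4 231.3] F [ 0.1 -0.5 -0.5] w 85.6
bank 3.141592653589793 (array([-0.02868301,  0.2573146 , -0.43243248]), array([-2.79912489e+00,  6.37650854e-05, -4.35658874e-03]))
```

Call:
{"name": "arm_command", "arguments": {
  "rows": [
    {"dx":-0.003,"dy":0.026,"dz":-0.043},
    {"dx":-0.007,"dy":0.052,"dz":-0.086},
    {"dx":-0.011,"dy":0.078,"dz":-0.13},
    {"dx":-0.015,"dy":0.104,"dz":-0.173},
    {"dx":-0.019,"dy":0.13,"dz":-0.216},
    {"dx":-0.023,"dy":0.156,"dz":-0.26},
    {"dx":-0.027,"dy":0.182,"dz":-0.303},
    {"dx":-0.031,"dy":0.207,"dz":-0.346}
  ]
}}

```text
validation failed for argument at $.ro...
```

Run:
```python
from h import *
rel([540,200,270],-.29-np.pi/2)
```

```text
shift [-0.0387  0.2568 -0.4429] turn [-2.8  0.  -0. ] clock 2.1 pos [207.7 589.4 231.3] F [ 0.1 -0.5 -0.5] w 85.6
```

Call:
{"name": "arm_command", "arguments": {
  "rows": [
    {"dx":-0.003,"dy":0.026,"dz":-0.043,"wx":0,"wy":0,"wz":0,"gripper":-1},
    {"dx":-0.007,"dy":0.052,"dz":-0.086,"wx":0,"wy":0,"wz":0,"gripper":-1},
    {"dx":-0.011,"dy":0.078,"dz":-0.13,"wx":0,"wy":0,"wz":0,"gripper":-1},
    {"dx":-0.015,"dy":0.104,"dz":-0.173,"wx":0,"wy":0,"wz":0,"gripper":-1},
    {"dx":-0.019,"dy":0.13,"dz":-0.216,"wx":-1,"wy":0,"wz":0,"gripper":-1},
    {"dx":-0.023,"dy":0.156,"dz":-0.26,"wx":-1,"wy":0,"wz":0,"gripper":-1},
    {"dx":-0.027,"dy":0.182,"dz":-0.303,"wx":-2,"wy":0,"wz":0,"gripper":-1},
    {"dx":-0.031,"dy":0.207,"dz":-0.346,"wx":-3,"wy":0,"wz":0,"gripper":-1}
  ]
}}

```text
clock: 2.9
position: [463.3, 280.9, 262.5]
ee_rot: [0.7, -0.1, -0.7, -0.101]
contact_force: [0.3, 0.4, -0.4]
gripper_width: 85.6
```

Run:
```python
from h import *
rel([540,200,270],-.29-np.pi/2)
```

```text
shift [-0.0075  0.056  -0.0963] turn [ 0.27 -0.02  0.04] clock 2.9 pos [463.3 280.9 262.5] F [ 0.3  0.4 -0.4] w 85.6
```

Call:
{"name": "arm_command", "arguments": {
  "rows": [
    {"dx":-0.002,"dy":0.02,"dz":-0.035,"wx":0,"wy":0,"wz":0,"gripper":-1},
    {"dx":-0.005,"dy":0.04,"dz":-0.07,"wx":0,"wy":0,"wz":0,"gripper":-1},
    {"dx":-0.0075,"dy":0.056,"dz":-0.096,"wx":0,"wy":0,"wz":0,"gripper":-1},
    {"dx":-0.0075,"dy":0.056,"dz":-0.096,"wx":0,"wy":0,"wz":0,"gripper":-1},
    {"dx":-0.0075,"dy":0.056,"dz":-0.096,"wx":0,"wy":0,"wz":0,"gripper":-1},
    {"dx":-0.0075,"dy":0.056,"dz":-0.096,"wx":0,"wy":0,"wz":0,"gripper":-1},
    {"dx":-0.0075,"dy":0.056,"dz":-0.096,"wx":0,"wy":0,"wz":0,"gripper":-1},
    {"dx":-0.0075,"dy":0.056,"dz":-0.096,"wx":0,"wy":0,"wz":0,"gripper":-1}
  ]
}}

```text
clock: 3.7
position: [539.1, 201.0, 270.2]
ee_rot: [0.7, -0.1, -0.7, -0.1]
contact_force: [0.6, 0.8, -0.5]
gripper_width: 85.3
```

Run:
```python
from h import *
import pickle
c=cam("wrist");pickle.dump(c,open("bank.pkl","wb"))
s,r=tool();print(s["position"],s["clock"],r.as_matrix().round(4))
# predicted mouth corners & button
M=np.array([[sx*34,sy*23,95] for sx in(-1,1) for sy in (-1,1)]+[[0,0,95],[-85,0,95]],float)
save(c,"bankw",proj(c,place(M,530,203,-.29)))
for q in ("bank_rim","bank_button","ejector"):
    print(q,[(round(r["conf"],2),r["extent"]) for r in models.cut_out("wrist",q)])
```

```text
[539.19823135 200.86034248 270.18889386] 3.75 [[ 8.0e-04 -2.8e-01 -9.6e-01]
 [ 7.0e-04 -9.6e-01  2.8e-01]
 [-1.0e+00 -9.0e-04 -5.0e-04]]
bank_rim [(0.59, [200.1, 119.7, 303.0, 229.5])]
bank_button [(0.73, [237.2, 239.1, 266.0, 260.0])]
ejector [(0.72, [237.9, 145.6, 266.2, 174.0])]
```

View pics/bankw.png

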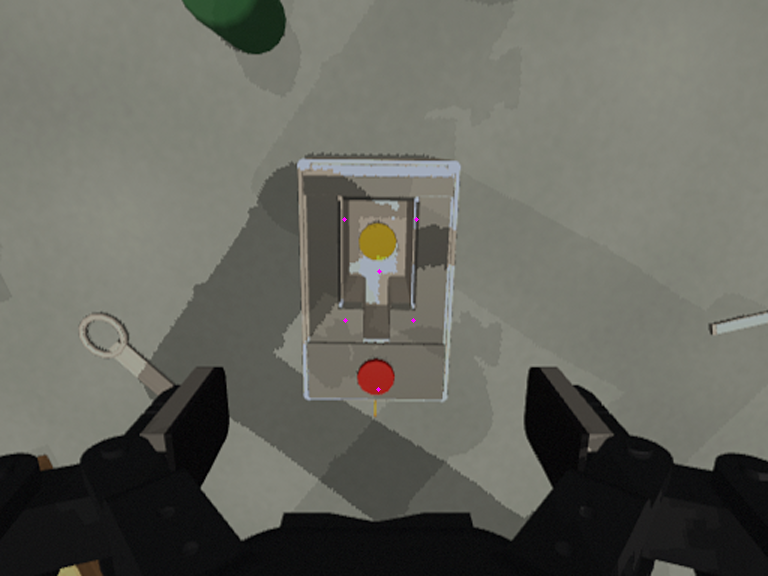

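Run:
```python
import pickle,cv2
c=pickle.load(open("bank.pkl","rb"))
im=c["img"][100:275,190:315,::-1]
cv2.imwrite("pics/bankz.png",cv2.resize(im,None,fx=3.4*1,fy=3.4,interpolation=cv2.INTER_CUBIC))
```

```text
(no output)
```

View pics/bankz.png

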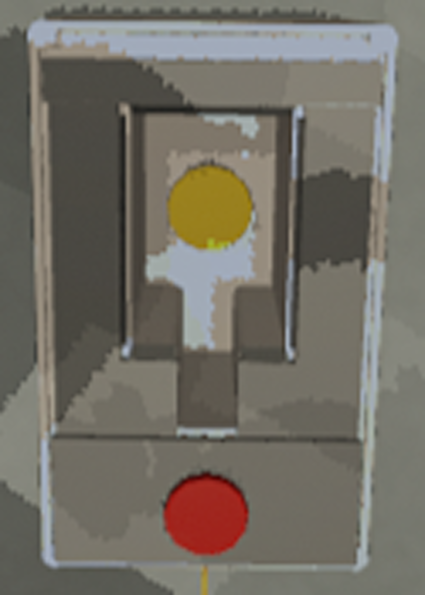

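```bash
cat > bank.py <<'E'
from h import *
import pickle
from scipy.optimize import least_squares
c=pickle.load(open("bank.pkl","rb"))
px=lambda u,v:[190+(u+.5)/3.4-.5,100+(v+.5)/3.4-.5]
pts=np.array([px(120,105),px(301,105),px(121,359),px(296,359),px(178,434),px(238,434),px(206,514),px(211,208),px(33,27),px(395,27),px(46,566),px(364,566)])
b=back(c,pts[:7],95)
print(b.round(1)); 
print("widths",np.linalg.norm(b[0]-b[1]),np.linalg.norm(b[2]-b[3]),np.linalg.norm(b[0]-b[2]),np.linalg.norm(b[1]-b[3]))
M=np.array([[37,26,95],[37,-26,95],[-37,26,95],[-37,-26,95],[-60,9,95],[-60,-9,95],[-85,0,100],[0,0,51]],float)
f=lambda p:(proj(c,place(M,*p))-pts[:8]).ravel()
r=least_squares(f,[540,200,-.29],loss="soft_l1");print(r.x.round(3));print(r.fun.reshape(-1,2).round(1))
E
python3 bank.py
```

```text
[[583.7 214.7  95. ]
 [569.6 166.6  95. ]
 [513.2 236.5  95. ]
 [498.7 187.1  95. ]
 [485.8 227.2  95. ]
 [480.8 209.9  95. ]
 [458.3 226.5  95. ]]
widths 50.097217380605755 51.5082547666903 73.83950991573916 73.81889218431944
[ 5.41232e+02  2.01183e+02 -2.92000e-01]
[[-0.9 -0.3]
 [ 1.1  0.2]
 [-0.2 -0.1]
 [ 0.3  0.3]
 [-0.  -0.5]
 [-0.  -0.4]
 [ 0.4  0.6]
 [-0.4  0.1]]
```

Run:
```python
from h import *
rel([527,-208,265],-1.1-np.pi/2)
```

```text
shift [ 0.0049  0.3956 -0.1027] turn [ 4.672e+01 -1.000e-02  6.000e-02] clock 3.9 pos [539.5 200.5 270.1] F [ 0.  -0.6 -0.7] w 85.4
```

Call:
{"name": "arm_command", "arguments": {
  "rows": [
    {"dx":0.001,"dy":0.046,"dz":-0.012,"wx":5,"wy":0,"wz":0,"gripper":-1},
    {"dx":0.001,"dy":0.092,"dz":-0.024,"wx":11,"wy":0,"wz":0,"gripper":-1},
    {"dx":0.002,"dy":0.138,"dz":-0.036,"wx":17,"wy":0,"wz":0,"gripper":-1},
    {"dx":0.002,"dy":0.184,"dz":-0.048,"wx":23,"wy":0,"wz":0,"gripper":-1},
    {"dx":0.003,"dy":0.23,"dz":-0.06,"wx":29,"wy":0,"wz":0,"gripper":-1},
    {"dx":0.003,"dy":0.276,"dz":-0.072,"wx":35,"wy":0,"wz":0,"gripper":-1},
    {"dx":0.004,"dy":0.322,"dz":-0.084,"wx":41,"wy":0,"wz":0,"gripper":-1},
    {"dx":0.005,"dy":0.366,"dz":-0.095,"wx":46.7,"wy":0,"wz":0,"gripper":-1}
  ]
}}

```text
clock: 4.7
position: [527.6, -179.3, 265.1]
ee_rot: [0.602, -0.37, -0.602, -0.371]
contact_force: [0.6, 1.0, -0.2]
gripper_width: 85.2
```

Run:
```python
from h import *
rel([527,-208,265],-1.1-np.pi/2)
```

```text
shift [ 0.0001  0.0134 -0.0253] turn [-0.21 -0.01  0.08] clock 4.7 pos [ 527.6 -179.3  265.1] F [ 0.6  1.  -0.2] w 85.2
```

Call:
{"name": "arm_command", "arguments": {
  "rows": [
    {"dx":0,"dy":0.0134,"dz":-0.025,"wx":0,"wy":0,"wz":0,"gripper":-1},
    {"dx":0,"dy":0.0134,"dz":-0.025,"wx":0,"wy":0,"wz":0,"gripper":-1},
    {"dx":0,"dy":0.0134,"dz":-0.025,"wx":0,"wy":0,"wz":0,"gripper":-1},
    {"dx":0,"dy":0.0134,"dz":-0.025,"wx":0,"wy":0,"wz":0,"gripper":-1},
    {"dx":0,"dy":0.0134,"dz":-0.025,"wx":0,"wy":0,"wz":0,"gripper":-1},
    {"dx":0,"dy":0.0134,"dz":-0.025,"wx":0,"wy":0,"wz":0,"gripper":-1},
    {"dx":0,"dy":0.0134,"dz":-0.025,"wx":0,"wy":0,"wz":0,"gripper":-1},
    {"dx":0,"dy":0.0134,"dz":-0.025,"wx":0,"wy":0,"wz":0,"gripper":-1}
  ]
}}

```text
clock: 5.5
position: [527.0, -207.2, 265.2]
ee_rot: [0.603, -0.37, -0.602, -0.371]
contact_force: [0.6, -0.2, -0.6]
gripper_width: 85.1
```

```bash
cat > box.py <<'E'
from h import *
import pickle
from scipy.optimize import minimize
def fit(c,p0,z=0,S=4):
    im=c["img"];hsv=cv2.cvtColor(im,cv2.COLOR_RGB2HSV)
    m=((hsv[...,0]>100)&(hsv[...,0]<130)&(hsv[...,1]>110)).astype(np.uint8)
    s0=sil(c,[place(P,*p0,z) for P in BOX]);roi=cv2.dilate(s0,np.ones((31,31)))
    m=m*roi
    m=cv2.morphologyEx(m,cv2.MORPH_CLOSE,np.ones((3,3)))
    M=cv2.resize(m.astype(np.float32),None,fx=S,fy=S,interpolation=cv2.INTER_LINEAR)>.5
    f=lambda p:float((sil(c,[place(P,p[0],p[1],p[2]/100,z) for P in BOX],S)!=M).sum())/S/S
    x0=np.array([p0[0],p0[1],p0[2]*100])
    for k in (8,3,1):
        r=minimize(f,x0,method="Nelder-Mead",options=dict(initial_simplex=x0+np.vstack([np.zeros(3),np.eye(3)*k])));x0=r.x
    return x0*[1,1,.01],r.fun,m
E
python3 - <<'E'
from box import *
c=cam("wrist");pickle.dump(c,open("boxw.pkl","wb"))
p,e,m=fit(c,(527,-208,-1.1));print(p,e,m.sum())
uv=np.vstack([proj(c,place(P,*p)) for P in BOX]+[proj(c,place(np.array([[-47,0,53]]),*p))])
save(c,"boxw",uv)
for n in ("top","side"):
    c=cam(n);q,e,m=fit(c,p);print(n,q,e,m.sum())
print(arm.read_state()["clock"])
E
```

```text
[ 533.33746619 -212.47866424   -1.10203621] 287.0625 5456
top [ 532.9029573  -213.73447556   -1.07957733] 148.0625 787
side [ 533.14601288 -212.13691951   -1.15196121] 120.75 1021
5.65
```

View pics/boxw.png

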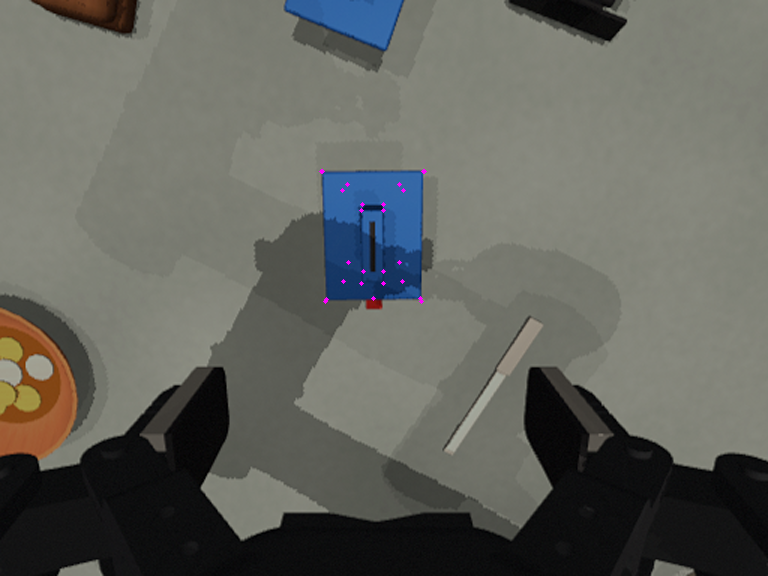

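Run:
```python
from h import *
rel([533.3,-212.6,70.5],-1.102-np.pi/2)
```

```text
shift [ 0.1946 -0.0031 -0.0074] turn [-0.08 -0.01  0.09] clock 5.65 pos [ 526.9 -207.5  265.1] F [ 1.7 -0.6  0.1] w 85.5
```

Call:
{"name": "arm_command", "arguments": {
  "rows": [
    {"dx":0.03,"dy":-0.003,"dz":-0.007,"wx":0,"wy":0,"wz":0,"gripper":-1},
    {"dx":0.06,"dy":-0.003,"dz":-0.007,"wx":0,"wy":0,"wz":0,"gripper":-1},
    {"dx":0.09,"dy":-0.003,"dz":-0.007,"wx":0,"wy":0,"wz":0,"gripper":-1},
    {"dx":0.12,"dy":-0.003,"dz":-0.007,"wx":0,"wy":0,"wz":0,"gripper":-1},
    {"dx":0.14,"dy":-0.003,"dz":-0.007,"wx":0,"wy":0,"wz":0,"gripper":-1},
    {"dx":0.155,"dy":-0.003,"dz":-0.0074,"wx":0,"wy":0,"wz":0,"gripper":-1},
    {"dx":0.16,"dy":-0.0031,"dz":-0.0074,"wx":0,"wy":0,"wz":0,"gripper":-1},
    {"dx":0.16,"dy":-0.0031,"dz":-0.0074,"wx":0,"wy":0,"wz":0,"gripper":-1}
  ]
}}

```text
clock: 6.45
position: [533.0, -212.7, 104.6]
ee_rot: [-0.602, 0.37, 0.602, 0.371]
contact_force: [-1.0, -0.2, 0.5]
gripper_width: 85.2
```

Run:
```python
from box import *
rel([533.3,-212.6,70.5],-1.102-np.pi/2)
c=cam("wrist");save(c,"box2")
p,e,m=fit(c,(533,-212.5,-1.1));print(p,e,m.sum())
```

```text
shift [ 0.0341 -0.0003 -0.    ] turn [-0.08  0.03  0.02] clock 6.45 pos [ 533.  -212.7  104.6] F [-1.  -0.2  0.5] w 85.2
[ 533.57260542 -212.55745738   -1.1037743 ] 1073.875 16721
```

View pics/box2.png

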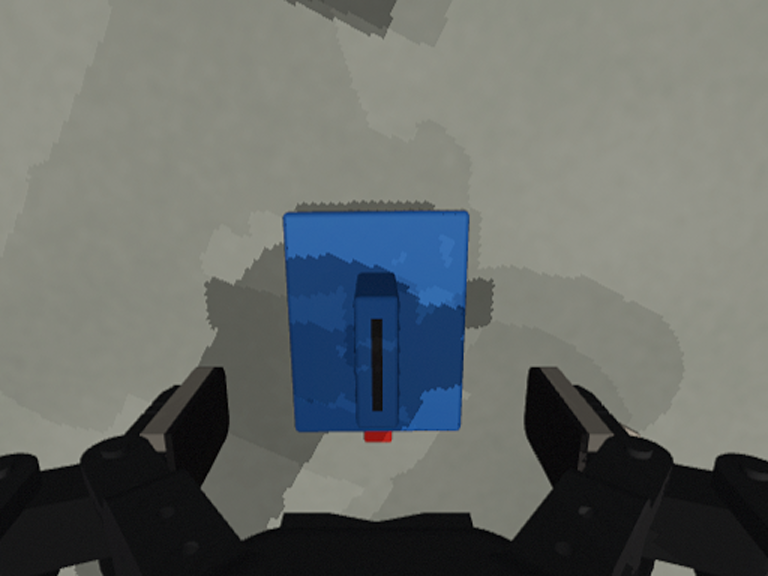

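Call:
{"name": "arm_command", "arguments": {
  "rows": [
    {"dx":0.015,"dy":-0.0002,"dz":-0.0004,"wx":0,"wy":0,"wz":0,"gripper":-1},
    {"dx":0.028,"dy":-0.0002,"dz":-0.0004,"wx":0,"wy":0,"wz":0,"gripper":-1},
    {"dx":0.034,"dy":-0.0002,"dz":-0.0004,"wx":0,"wy":0,"wz":0,"gripper":-1},
    {"dx":0.034,"dy":-0.0002,"dz":-0.0004,"wx":0,"wy":0,"wz":0,"gripper":-1},
    {"dx":0.034,"dy":-0.0002,"dz":-0.0004,"wx":0,"wy":0,"wz":0,"gripper":-1},
    {"dx":0.034,"dy":-0.0002,"dz":-0.0004,"wx":0,"wy":0,"wz":0,"gripper":0},
    {"dx":0.034,"dy":-0.0002,"dz":-0.0004,"wx":0,"wy":0,"wz":0,"gripper":1},
    {"dx":0.034,"dy":-0.0002,"dz":-0.0004,"wx":0,"wy":0,"wz":0,"gripper":1}
  ]
}}

```text
clock: 7.3
position: [534.2, -213.1, 71.9]
ee_rot: [0.603, -0.37, -0.601, -0.371]
contact_force: [-0.8, -0.8, 0.1]
gripper_width: 44.1
```

Call:
{"name": "arm_command", "arguments": {
  "rows": [
    {"dx":0,"dy":0,"dz":0,"wx":0,"wy":0,"wz":0,"gripper":1},
    {"dx":0,"dy":0,"dz":0,"wx":0,"wy":0,"wz":0,"gripper":1},
    {"dx":0,"dy":0,"dz":0,"wx":0,"wy":0,"wz":0,"gripper":1},
    {"dx":0,"dy":0,"dz":0,"wx":0,"wy":0,"wz":0,"gripper":1},
    {"dx":0,"dy":0,"dz":0,"wx":0,"wy":0,"wz":0,"gripper":1},
    {"dx":0,"dy":0,"dz":0,"wx":0,"wy":0,"wz":0,"gripper":1},
    {"dx":0,"dy":0,"dz":0,"wx":0,"wy":0,"wz":0,"gripper":1},
    {"dx":0,"dy":0,"dz":0,"wx":0,"wy":0,"wz":0,"gripper":1}
  ]
}}

```text
clock: 8.1
position: [534.3, -213.1, 72.1]
ee_rot: [0.603, -0.37, -0.601, -0.371]
contact_force: [-0.6, -0.4, 1.9]
gripper_width: 12.8
```

Run:
```python
from box import *
rel([533.3,-212.6,70.5],-1.102-np.pi/2)
c=cam("wrist");save(c,"box3");print(tool()[0])
```

```text
shift [0.0016 0.0007 0.001 ] turn [-0.06 -0.07  0.14] clock 8.1 pos [ 534.3 -213.1   72.1] F [-0.6 -0.4  1.9] w 12.8
{'clock': 8.15, 'joints': array([-9.82525125e-02,  4.61992075e-01, -3.17344721e-01, -3.77600170e-04,
       -7.88655472e-01,  5.66161194e-01]), 'joint_vel': array([-8.04835148e-04, -1.55799513e-03, -1.72534707e-03, -1.65376451e-03,
        1.44610060e-04, -5.54192251e-05]), 'joint_efforts': array([ 1.23409289e-01, -3.71956015e+01,  1.39900392e+01,  3.02676491e+00,
        1.45051489e-01,  1.64342002e-02]), 'position': array([ 534.31346974, -213.16151583,   72.09339951]), 'ee_rot': array([ 0.60309157, -0.370026  , -0.601392  , -0.37106466]), 'contact_force': array([-1.06465773, -0.73695498,  2.47263732]), 'wrist_torque': array([ 0.04371299,  0.12671911, -0.03134773]), 'gripper_width': 13.202578872781208}
```

View pics/box3.png

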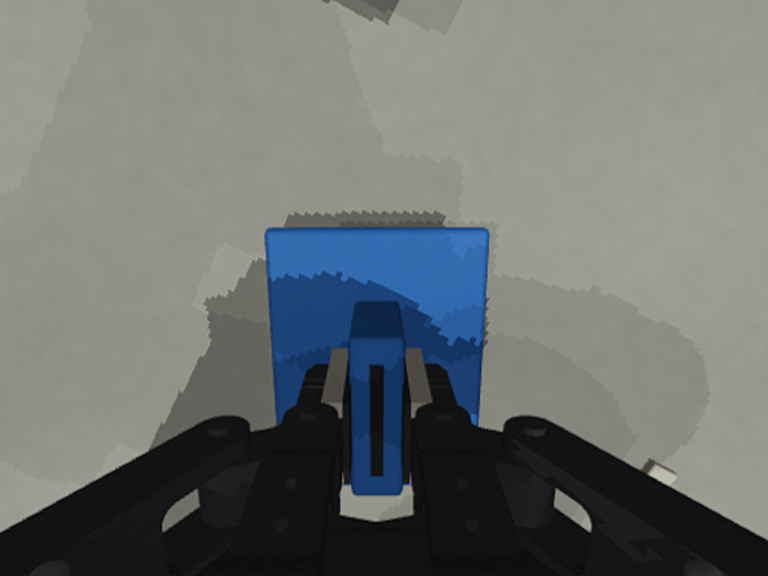

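Run:
```python
from box import *
rel([542.0,201.0,205],-.292-np.pi/2)
```

```text
shift [-0.1329 -0.1939  0.3661] turn [-46.48  -0.13   0.11] clock 8.15 pos [ 534.3 -213.2   72.1] F [-1.1 -0.7  2.5] w 13.2
```

Call:
{"name": "arm_command", "arguments": {
  "rows": [
    {"dx":-0.01,"dy":0,"dz":0,"wx":0,"wy":0,"wz":0,"gripper":1},
    {"dx":-0.03,"dy":0,"dz":0,"wx":0,"wy":0,"wz":0,"gripper":1},
    {"dx":-0.055,"dy":-0.005,"dz":0.01,"wx":-2,"wy":0,"wz":0,"gripper":1},
    {"dx":-0.08,"dy":-0.015,"dz":0.03,"wx":-5,"wy":0,"wz":0,"gripper":1},
    {"dx":-0.105,"dy":-0.03,"dz":0.058,"wx":-9,"wy":0,"wz":0,"gripper":1},
    {"dx":-0.122,"dy":-0.048,"dz":0.092,"wx":-14,"wy":0,"wz":0,"gripper":1},
    {"dx":-0.132,"dy":-0.067,"dz":0.127,"wx":-19,"wy":0,"wz":0,"gripper":1},
    {"dx":-0.133,"dy":-0.086,"dz":0.162,"wx":-24,"wy":0,"wz":0,"gripper":1}
  ]
}}

```text
clock: 8.95
position: [537.8, -28.2, 206.7]
ee_rot: [0.668, -0.235, -0.665, -0.237]
contact_force: [0.6, 0.4, -2.7]
gripper_width: 13.0
```

Run:
```python
from box import *
rel([542.0,201.0,205],-.292-np.pi/2)
```

```text
shift [ 0.0019 -0.1807  0.1411] turn [-22.29  -0.25   0.19] clock 8.95 pos [537.8 -28.2 206.7] F [ 0.6  0.4 -2.7] w 13.0
```

Call:
{"name": "arm_command", "arguments": {
  "rows": [
    {"dx":0,"dy":-0.03,"dz":0.023,"wx":-4,"wy":0,"wz":0,"gripper":1},
    {"dx":0,"dy":-0.06,"dz":0.047,"wx":-8,"wy":0,"wz":0,"gripper":1},
    {"dx":0,"dy":-0.09,"dz":0.07,"wx":-12,"wy":0,"wz":0,"gripper":1},
    {"dx":0,"dy":-0.12,"dz":0.094,"wx":-16,"wy":0,"wz":0,"gripper":1},
    {"dx":0.001,"dy":-0.145,"dz":0.113,"wx":-19,"wy":0,"wz":0,"gripper":1},
    {"dx":0.001,"dy":-0.167,"dz":0.13,"wx":-22.3,"wy":-0.2,"wz":0.2,"gripper":1},
    {"dx":0.002,"dy":-0.1807,"dz":0.1411,"wx":-22.3,"wy":-0.2,"wz":0.2,"gripper":1},
    {"dx":0.002,"dy":-0.1807,"dz":0.1411,"wx":-22.3,"wy":-0.2,"wz":0.2,"gripper":1}
  ]
}}

```text
clock: 9.75
position: [541.5, 202.7, 204.1]
ee_rot: [-0.7, 0.103, 0.7, 0.102]
contact_force: [-0.4, -0.2, -2.5]
gripper_width: 12.7
```

Run:
```python
from box import *
rel([542.0,201.0,205],-.292-np.pi/2)
c=cam("wrist");pickle.dump(c,open("held.pkl","wb"));
print(tool()[1].as_matrix().round(4))
z=arm.read_state()["position"][2]-72.1
P=np.vstack([BOX[1],BOX[2],[[-47,0,53]]])
M=np.array([[37,26,95],[37,-26,95],[-37,26,95],[-37,-26,95],[-60,9,95],[-60,-9,95],[-85,0,100]],float)
s=arm.read_state()["position"];yw=-.292
save(c,"held",np.vstack([proj(c,place(P,s[0]-.8*np.cos(yw),s[1]-.8*np.sin(yw),yw,z)),proj(c,place(M,541.2,201.2,yw))]))
for n in("top","side"):
    c=cam(n);print(n,fit(c,(s[0],s[1],yw),z)[:2])
    save(c,"held"+n,proj(c,place(P,s[0]-.8*np.cos(yw),s[1]-.8*np.sin(yw),yw,z)))
```

```text
shift [-0.0008  0.0015 -0.0009] turn [ 0.06  0.01 -0.05] clock 9.75 pos [541.5 202.7 204.1] F [-0.4 -0.2 -2.5] w 12.7
[[-9.000e-04 -2.877e-01 -9.577e-01]
 [-1.400e-03 -9.577e-01  2.877e-01]
 [-1.000e+00  1.600e-03  5.000e-04]]
top (array([ 5.41210382e+02,  2.02123144e+02, -2.72017332e-01]), np.float64(613.875))
side (array([ 5.40615993e+02,  2.05384673e+02, -1.47511913e-01]), np.float64(156.375))
```

View pics/held.png

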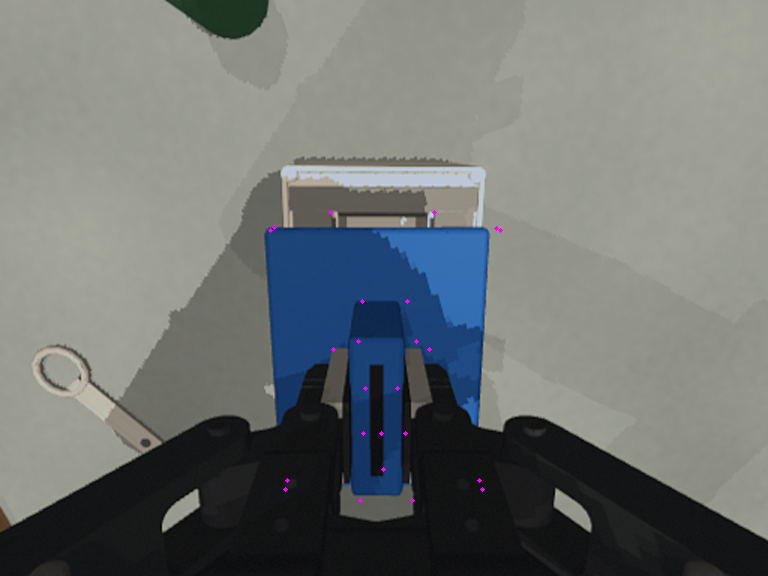

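View pics/heldside.png

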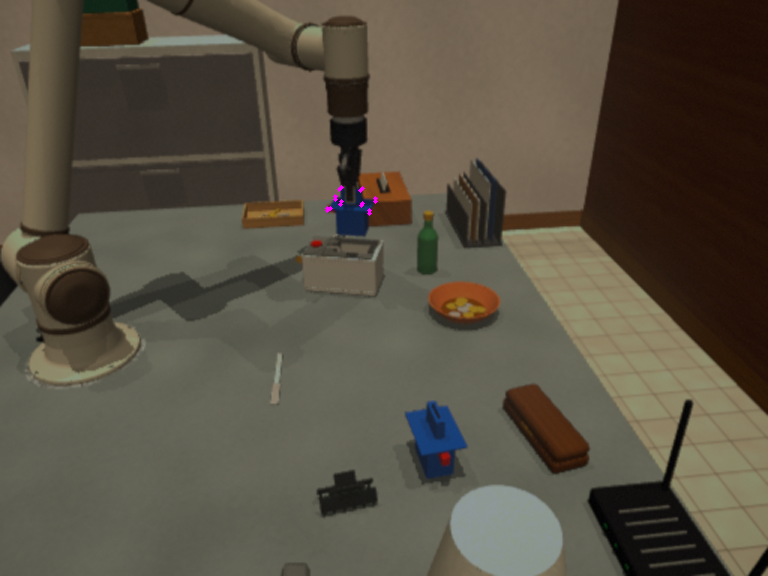

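Run:
```python
import pickle,cv2
c=pickle.load(open("held.pkl","rb"))
im=c["img"][105:165,170:335,::-1]
cv2.imwrite("pics/heldz.png",cv2.resize(im,None,fx=4.8,fy=4.8,interpolation=cv2.INTER_CUBIC))
import numpy as np
g=c["img"].astype(int)
for r in (160,170,180,195): print(r,[(u,list(g[r,u])) for u in list(range(174,185))],[(u,list(g[r,u])) for u in range(318,330)])
for r in (118,122,130,148): print(r,[(u,g[r,u].sum()) for u in list(range(184,200))],[(u,g[r,u].sum()) for u in range(310,328)])
for r in (146,148): print(r,[(u,g[r,u].sum()) for u in list(range(216,236))],[(u,g[r,u].sum()) for u in range(276,296)])
```

```text
160 [(174, [np.int64(102), np.int64(103), np.int64(94)]), (175, [np.int64(104), np.int64(105), np.int64(95)]), (176, [np.int64(70), np.int64(79), np.int64(86)]), (177, [np.int64(28), np.int64(57), np.int64(99)]), (178, [np.int64(22), np.int64(59), np.int64(109)]), (179, [np.int64(26), np.int64(66), np.int64(120)]), (180, [np.int64(30), np.int64(69), np.int64(122)]), (181, [np.int64(28), np.int64(68), np.int64(122)]), (182, [np.int64(28), np.int64(69), np.int64(121)]), (183, [np.int64(30), np.int64(69), np.int64(122)]), (184, [np.int64(28), np.int64(68), np.int64(121)])] [(318, [np.int64(56), np.int64(112), np.int64(179)]), (319, [np.int64(55), np.int64(112), np.int64(179)]), (320, [np.int64(55), np.int64(113), np.int64(179)]), (321, [np.int64(55), np.int64(112), np.int64(179)]), (322, [np.int64(56), np.int64(114), np.int64(180)]), (323, [np.int64(50), np.int64(106), np.int64(174)]), (324, [np.int64(41), np.int64(97), np.int64(165)]), (325, [np.int64(25), np.int64(79), np.int64(150)]), (326, [np.int64(145), np.int64(145), np.int64(138)]), (327, [np.int64(149), np.int64(149), np.int64(
[... 7863 characters left out ...]
, np.int64(489)), (225, np.int64(367)), (226, np.int64(257)), (227, np.int64(247)), (228, np.int64(250)), (229, np.int64(247)), (230, np.int64(235)), (231, np.int64(394)), (232, np.int64(425)), (233, np.int64(424)), (234, np.int64(422)), (235, np.int64(422))] [(276, np.int64(416)), (277, np.int64(278)), (278, np.int64(245)), (279, np.int64(248)), (280, np.int64(251)), (281, np.int64(248)), (282, np.int64(259)), (283, np.int64(254)), (284, np.int64(269)), (285, np.int64(587)), (286, np.int64(457)), (287, np.int64(266)), (288, np.int64(196)), (289, np.int64(306)), (290, np.int64(416)), (291, np.int64(425)), (292, np.int64(423)), (293, np.int64(421)), (294, np.int64(422)), (295, np.int64(422))]
```

View pics/heldz.png

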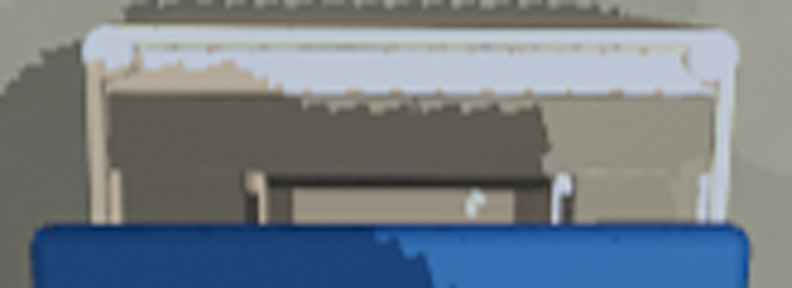

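Run:
```python
import numpy as np
f,cx,cy=333.15,250.67,191.93
def tz(row,x,cxoff=0):
    # cam at tool (-142.26+cxoff, ., -67.74)
    b=(row-cy)/f
    d=np.array([-.269785*b+.96292, .96292*b+.269785]) # tool x,z
    k=(x+142.26-cxoff)/d[0]; return -67.74+k*d[1],k
for off in (0,-2.5):
    for fr in (151.8,152.3):
        zf,k1=tz(fr,5.1,off); zm,k2=tz(141.4,204.1-95,off)
        print(off,"flange centre z",zf+45,"mouth centre z",zm+37,"shift",zm+37-zf-45,k1,k2)
```

```text
0 flange centre z 0.027607874578947644 mouth centre z 0.24323670113773233 shift 0.21562882655878468 148.03841718525385 250.3986660066125
0 flange centre z 0.2509011486668342 mouth centre z 0.24323670113773233 shift -0.007664447529101892 148.0986584291181 250.3986660066125
-2.5 flange centre z 0.4138661514956681 mouth centre z 0.551392699517919 shift 0.13752654802225095 150.54992670590485 252.8891046802938
-2.5 flange centre z 0.6409476529533933 mouth centre z 0.551392699517919 shift -0.08955495343547426 150.6111899578423 252.8891046802938
```

Call:
{"name": "arm_command", "arguments": {
  "rows": [
    {"dx":0.0,"dy":0.003,"dz":-0.0002,"wx":0,"wy":0,"wz":0,"gripper":1},
    {"dx":0.01,"dy":0.003,"dz":-0.0002,"wx":0,"wy":0,"wz":0,"gripper":1},
    {"dx":0.02,"dy":0.003,"dz":-0.0002,"wx":0,"wy":0,"wz":0,"gripper":1},
    {"dx":0.029,"dy":0.003,"dz":-0.0002,"wx":0,"wy":0,"wz":0,"gripper":1},
    {"dx":0.029,"dy":0.003,"dz":-0.0002,"wx":0,"wy":0,"wz":0,"gripper":1},
    {"dx":0.029,"dy":0.003,"dz":-0.0002,"wx":0,"wy":0,"wz":0,"gripper":1},
    {"dx":0.029,"dy":0.003,"dz":-0.0002,"wx":0,"wy":0,"wz":0,"gripper":1},
    {"dx":0.029,"dy":0.003,"dz":-0.0002,"wx":0,"wy":0,"wz":0,"gripper":1}
  ]
}}

```text
clock: 10.7
position: [541.2, 197.4, 176.1]
ee_rot: [0.7, -0.103, -0.699, -0.103]
contact_force: [0.2, -0.4, -3.4]
gripper_width: 12.9
```

Run:
```python
from h import *
rel([542,201,170],-.292-np.pi/2)
c=cam("wrist");save(c,"low")
rel([542,201,170],-.292-np.pi/2)
im=c["img"]
cv2.imwrite("pics/lowz.png",cv2.resize(im[100:165,170:335,::-1],None,fx=4.8,fy=4.8,interpolation=cv2.INTER_CUBIC))
g=im.astype(int).sum(2)
for r in (110,125,140,148): print(r,[(u,g[r,u]) for u in range(172,190)],[(u,g[r,u]) for u in range(312,336)])
print(160,[(u,g[160,u]) for u in range(173,180)],[(u,g[160,u]) for u in range(322,329)])
t=cam("top");cv2.imwrite("pics/topz.png",cv2.resize(t["img"][150:270,100:270,::-1],None,fx=4.5,fy=4.5,interpolation=cv2.INTER_CUBIC))
```

```text
shift [ 0.0061 -0.0037  0.0002] turn [-0.06 -0.03 -0.04] clock 10.7 pos [541.2 197.4 176.1] F [ 0.2 -0.4 -3.4] w 12.9
shift [ 0.006  -0.0037  0.0001] turn [-0.06 -0.03 -0.04] clock 10.75 pos [541.1 197.4 176. ] F [-0.5 -0.2 -2.1] w 13.0
110 [(172, np.int64(436)), (173, np.int64(434)), (174, np.int64(433)), (175, np.int64(434)), (176, np.int64(434)), (177, np.int64(434)), (178, np.int64(436)), (179, np.int64(435)), (180, np.int64(433)), (181, np.int64(436)), (182, np.int64(435)), (183, np.int64(438)), (184, np.int64(447)), (185, np.int64(321)), (186, np.int64(289)), (187, np.int64(294)), (188, np.int64(294)), (189, np.int64(295))] [(312, np.int64(435)), (313, np.int64(447)), (314, np.int64(446)), (315, np.int64(458)), (316, np.int64(462)), (317, np.int64(459)), (318, np.int64(462)), (319, np.int64(463)), (320, np.int64(467)), (321, np.int64(468)), (322, np.int64(468)), (323, np.int64(470)), (324, np.int64(464)), (325, np.int64(462)), (326, np.int64(462)), (327, np.int64(458)), (328, np.int64(460)), (329, np.int64(460)), (330, np.int64(462)), (331, np.int64(463)), (332, np.int64(465)),
[... 2470 characters left out ...]
int64(525)), (319, np.int64(587)), (320, np.int64(601)), (321, np.int64(600)), (322, np.int64(489)), (323, np.int64(433)), (324, np.int64(430)), (325, np.int64(431)), (326, np.int64(431)), (327, np.int64(430)), (328, np.int64(431)), (329, np.int64(443)), (330, np.int64(432)), (331, np.int64(451)), (332, np.int64(454)), (333, np.int64(454)), (334, np.int64(457)), (335, np.int64(454))]
160 [(173, np.int64(289)), (174, np.int64(475)), (175, np.int64(513)), (176, np.int64(379)), (177, np.int64(214)), (178, np.int64(183)), (179, np.int64(213))] [(322, np.int64(352)), (323, np.int64(332)), (324, np.int64(302)), (325, np.int64(253)), (326, np.int64(434)), (327, np.int64(438)), (328, np.int64(432))]
```

View pics/lowz.png

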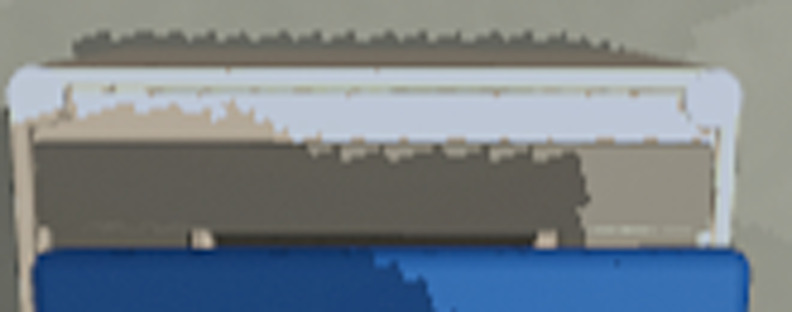

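View pics/topz.png

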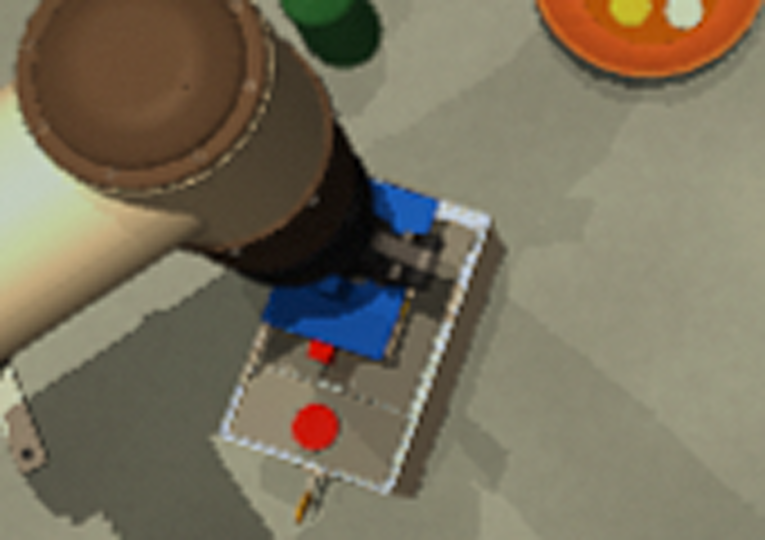

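Run:
```python
import numpy as np
f,cx,cy=333.15,250.67,191.93
def tz(row,x,cxoff=0):
    b=(row-cy)/f
    d=np.array([-.269785*b+.96292, .96292*b+.269785])
    k=(x+142.26-cxoff)/d[0]; return -67.74+k*d[1],k
for off in (0,-2.5):
  for mr in (148,148.5,149):
        zf,k1=tz(152.0,5.1,off); zm,k2=tz(mr,176.1-95,off)
        print(off,zf+45,"mouth centre z",zm+37,"shift",zm+37-zf-45)
```

```text
0 0.11690338201218253 mouth centre z 1.2065690400390068 shift 1.0896656580268242
0 0.11690338201218253 mouth centre z 1.5429410604138383 shift 1.4260376784016557
0 0.11690338201218253 mouth centre z 1.8795861071114786 shift 1.762682725099296
-2.5 0.5046765799969108 mouth centre z 1.5641371927973253 shift 1.0594606128004145
-2.5 0.5046765799969108 mouth centre z 1.9042741220678252 shift 1.3995975420709144
-2.5 0.5046765799969108 mouth centre z 2.244687133561065 shift 1.7400105535641543
```

Call:
{"name": "arm_command", "arguments": {
  "rows": [
    {"dx":0,"dy":-0.0021,"dz":0.0011,"wx":0,"wy":0,"wz":0,"gripper":1},
    {"dx":0,"dy":-0.0021,"dz":0.0011,"wx":0,"wy":0,"wz":0,"gripper":1},
    {"dx":0,"dy":-0.0021,"dz":0.0011,"wx":0,"wy":0,"wz":0,"gripper":1},
    {"dx":0.003,"dy":-0.0021,"dz":0.0011,"wx":0,"wy":0,"wz":0,"gripper":1},
    {"dx":0.006,"dy":-0.0021,"dz":0.0011,"wx":0,"wy":0,"wz":0,"gripper":1},
    {"dx":0.006,"dy":-0.0021,"dz":0.0011,"wx":0,"wy":0,"wz":0,"gripper":1},
    {"dx":0.006,"dy":-0.0021,"dz":0.0011,"wx":0,"wy":0,"wz":0,"gripper":1},
    {"dx":0.006,"dy":-0.0021,"dz":0.0011,"wx":0,"wy":0,"wz":0,"gripper":1}
  ]
}}

```text
clock: 11.6
position: [540.7, 199.7, 170.0]
ee_rot: [0.7, -0.104, -0.699, -0.103]
contact_force: [-1.1, 0.2, -3.4]
gripper_width: 13.2
```

Run:
```python
from h import *
c=cam("wrist")
rel([542,201,170],-.292-np.pi/2)
im=c["img"]
cv2.imwrite("pics/low2z.png",cv2.resize(im[100:165,170:335,::-1],None,fx=4.8,fy=4.8,interpolation=cv2.INTER_CUBIC))
```

```text
shift [ 0.0001 -0.0016 -0.0009] turn [-0.06 -0.03 -0.04] clock 11.65 pos [540.7 199.7 170.1] F [ 0.5 -0.3 -3. ] w 13.2
```

View pics/low2z.png

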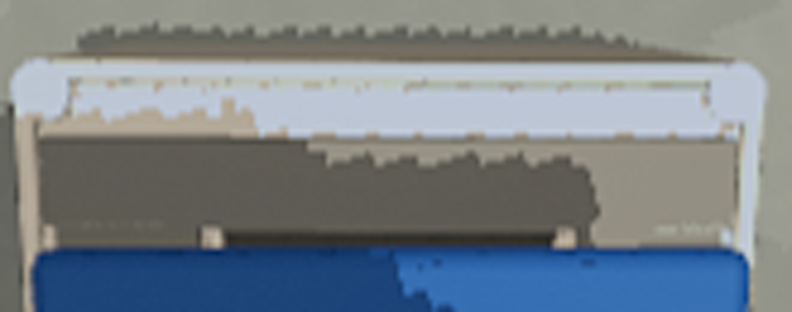

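Call:
{"name": "arm_command", "arguments": {
  "rows": [
    {"dx":0.003,"dy":0,"dz":0.0004,"wx":0,"wy":0,"wz":0,"gripper":1},
    {"dx":0.007,"dy":0,"dz":0.0004,"wx":0,"wy":0,"wz":0,"gripper":1},
    {"dx":0.011,"dy":0,"dz":0.0004,"wx":0,"wy":0,"wz":0,"gripper":1},
    {"dx":0.015,"dy":0,"dz":0.0004,"wx":0,"wy":0,"wz":0,"gripper":1},
    {"dx":0.018,"dy":0,"dz":0.0004,"wx":0,"wy":0,"wz":0,"gripper":1},
    {"dx":0.021,"dy":0,"dz":0.0004,"wx":0,"wy":0,"wz":0,"gripper":1},
    {"dx":0.021,"dy":0,"dz":0.0004,"wx":0,"wy":0,"wz":0,"gripper":1},
    {"dx":0.021,"dy":0,"dz":0.0004,"wx":0,"wy":0,"wz":0,"gripper":1}
  ]
}}

```text
clock: 12.45
position: [540.4, 199.9, 149.1]
ee_rot: [0.7, -0.103, -0.699, -0.103]
contact_force: [0.3, 0.1, -2.9]
gripper_width: 12.8
```

Run:
```python
from h import *
rel([541.5,200.7,126],-.292-np.pi/2);print(tool()[0]["wrist_torque"])
```

```text
shift [ 0.0231 -0.0011 -0.0008] turn [-0.05 -0.04 -0.04] clock 12.45 pos [540.4 199.9 149.1] F [ 0.3  0.1 -2.9] w 12.8
[0.03224436 0.01914625 0.01594435]
```

Call:
{"name": "arm_command", "arguments": {
  "rows": [
    {"dx":0.003,"dy":0,"dz":0,"wx":0,"wy":0,"wz":0,"gripper":1},
    {"dx":0.007,"dy":0,"dz":0,"wx":0,"wy":0,"wz":0,"gripper":1},
    {"dx":0.011,"dy":0,"dz":0,"wx":0,"wy":0,"wz":0,"gripper":1},
    {"dx":0.015,"dy":0,"dz":0,"wx":0,"wy":0,"wz":0,"gripper":1},
    {"dx":0.019,"dy":0,"dz":0,"wx":0,"wy":0,"wz":0,"gripper":1},
    {"dx":0.022,"dy":0,"dz":0,"wx":0,"wy":0,"wz":0,"gripper":1},
    {"dx":0.022,"dy":0,"dz":0,"wx":0,"wy":0,"wz":0,"gripper":1},
    {"dx":0.022,"dy":0,"dz":0,"wx":0,"wy":0,"wz":0,"gripper":1}
  ]
}}

```text
clock: 13.25
position: [540.5, 199.8, 127.0]
ee_rot: [0.7, -0.104, -0.699, -0.103]
contact_force: [-0.0, -0.1, -2.5]
gripper_width: 13.1
```

Run:
```python
from h import *
c=cam("side");c2=cam("wrist");save(c2,"w3")
cv2.imwrite("pics/side3.png",cv2.resize(c["img"][110:210,170:320,::-1],None,fx=5,fy=5,interpolation=cv2.INTER_CUBIC))
rel([541.5,200.7,126],-.292-np.pi/2);print(tool()[0]["wrist_torque"])
```

```text
shift [ 0.0013 -0.001  -0.0007] turn [-0.05 -0.06 -0.02] clock 13.35 pos [540.6 199.9 127.3] F [ 0.2  0.1 -3. ] w 13.1
[-3.07131367e-03 -3.38144023e-02 -2.23269221e-05]
```

View pics/side3.png

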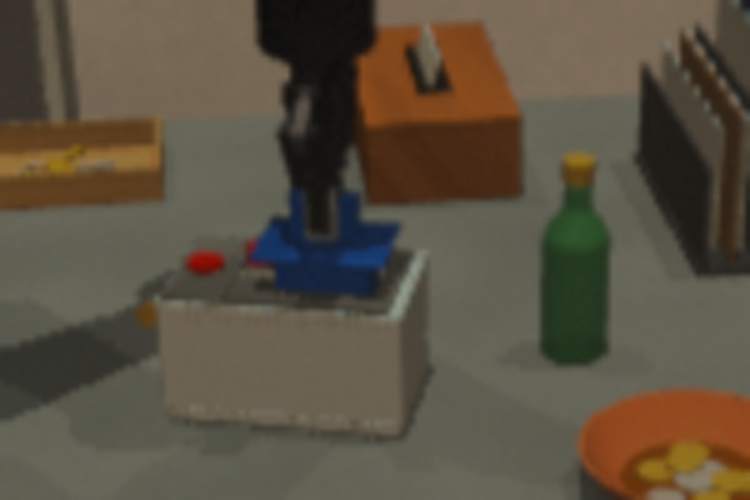

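View pics/w3.png

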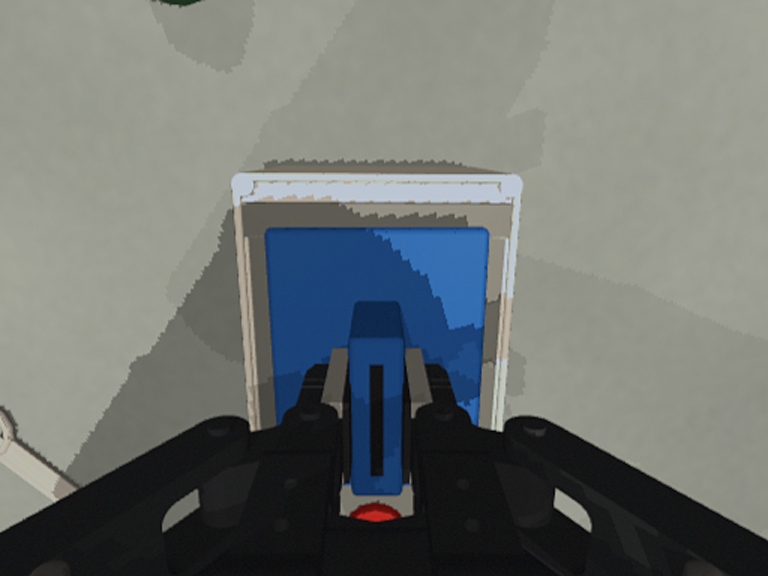

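Call:
{"name": "arm_command", "arguments": {
  "rows": [
    {"dx":0.002,"dy":0,"dz":0,"wx":0,"wy":0,"wz":0,"gripper":1},
    {"dx":0.004,"dy":0,"dz":0,"wx":0,"wy":0,"wz":0,"gripper":1},
    {"dx":0.006,"dy":0,"dz":0,"wx":0,"wy":0,"wz":0,"gripper":1},
    {"dx":0.008,"dy":0,"dz":0,"wx":0,"wy":0,"wz":0,"gripper":1},
    {"dx":0.01,"dy":0,"dz":0,"wx":0,"wy":0,"wz":0,"gripper":1},
    {"dx":0.012,"dy":0,"dz":0,"wx":0,"wy":0,"wz":0,"gripper":1},
    {"dx":0.014,"dy":0,"dz":0,"wx":0,"wy":0,"wz":0,"gripper":1},
    {"dx":0.015,"dy":0,"dz":0,"wx":0,"wy":0,"wz":0,"gripper":1}
  ]
}}

```text
clock: 14.15
position: [540.8, 200.0, 112.6]
ee_rot: [0.7, -0.103, -0.699, -0.103]
contact_force: [-2.5, -0.2, 4.6]
gripper_width: 13.1
```

Run:
```python
from h import *
rel([541.5,200.7,105],-.292-np.pi/2);print(tool()[0]["wrist_torque"])
```

```text
shift [ 0.0076 -0.0009 -0.0004] turn [-0.04 -0.09 -0.01] clock 14.15 pos [540.8 200.  112.6] F [-2.5 -0.2  4.6] w 13.1
[-0.14390216  0.61163396 -0.00872101]
```

Call:
{"name": "arm_command", "arguments": {
  "rows": [
    {"dx":0.001,"dy":0,"dz":0.0005,"wx":0,"wy":0,"wz":0,"gripper":1},
    {"dx":0.002,"dy":0,"dz":0.0005,"wx":0,"wy":0,"wz":0,"gripper":1},
    {"dx":0.003,"dy":0,"dz":0.0005,"wx":0,"wy":0,"wz":0,"gripper":1},
    {"dx":0.004,"dy":0,"dz":0.0005,"wx":0,"wy":0,"wz":0,"gripper":1},
    {"dx":0.005,"dy":0,"dz":0.0005,"wx":0,"wy":0,"wz":0,"gripper":1},
    {"dx":0.005,"dy":0,"dz":0.0005,"wx":0,"wy":0,"wz":0,"gripper":1},
    {"dx":0.005,"dy":0,"dz":0.0005,"wx":0,"wy":0,"wz":0,"gripper":1},
    {"dx":0.005,"dy":0,"dz":0.0005,"wx":0,"wy":0,"wz":0,"gripper":1}
  ]
}}

```text
clock: 14.95
position: [540.7, 200.0, 108.4]
ee_rot: [0.7, -0.103, -0.699, -0.103]
contact_force: [-2.3, -1.1, 7.6]
gripper_width: 12.9
```

Run:
```python
from h import *
rel([541.5,200.7,105],-.292-np.pi/2);print(tool()[0]["wrist_torque"])
```

```text
shift [ 0.0034 -0.0009 -0.0006] turn [-0.02 -0.15  0.01] clock 14.95 pos [540.7 200.  108.4] F [-2.3 -1.1  7.6] w 12.9
[-0.41938393  0.58234099 -0.00142732]
```

Call:
{"name": "arm_command", "arguments": {
  "rows": [
    {"dx":0.001,"dy":0,"dz":0.0007,"wx":0,"wy":0,"wz":0,"gripper":1},
    {"dx":0.0015,"dy":0,"dz":0.0007,"wx":0,"wy":0,"wz":0,"gripper":1},
    {"dx":0.002,"dy":0,"dz":0.0007,"wx":0,"wy":0,"wz":0,"gripper":1},
    {"dx":0.0025,"dy":0,"dz":0.0007,"wx":0,"wy":0,"wz":0,"gripper":1},
    {"dx":0.003,"dy":0,"dz":0.0007,"wx":0,"wy":0,"wz":0,"gripper":1},
    {"dx":0.0035,"dy":0,"dz":0.0007,"wx":0,"wy":0,"wz":0,"gripper":1},
    {"dx":0.0035,"dy":0,"dz":0.0007,"wx":0,"wy":0,"wz":0,"gripper":1},
    {"dx":0.0035,"dy":0,"dz":0.0007,"wx":0,"wy":0,"wz":0,"gripper":1}
  ]
}}

```text
clock: 15.75
position: [540.6, 200.1, 105.9]
ee_rot: [0.701, -0.103, -0.698, -0.103]
contact_force: [-2.1, -2.2, 7.0]
gripper_width: 13.1
```

Run:
```python
from h import *
rel([541.5,200.7,105],-.292-np.pi/2);print(tool()[0]["wrist_torque"])
```

```text
shift [ 0.0009 -0.0009 -0.0007] turn [ 0.   -0.23  0.02] clock 15.75 pos [540.6 200.1 105.9] F [-2.1 -2.2  7. ] w 13.1
[-0.55621168  0.60654505 -0.02363198]
```

Call:
{"name": "arm_command", "arguments": {
  "rows": [
    {"dx":0.0015,"dy":0.0006,"dz":0.0006,"wx":0,"wy":0,"wz":0,"gripper":1},
    {"dx":0.002,"dy":0.0006,"dz":0.0006,"wx":0,"wy":0,"wz":0,"gripper":1},
    {"dx":0.0025,"dy":0.0006,"dz":0.0006,"wx":0,"wy":0,"wz":0,"gripper":1},
    {"dx":0.0025,"dy":0.0006,"dz":0.0006,"wx":0,"wy":0,"wz":0,"gripper":1},
    {"dx":0.0025,"dy":0.0006,"dz":0.0006,"wx":0,"wy":0,"wz":0,"gripper":1},
    {"dx":0.0025,"dy":0.0006,"dz":0.0006,"wx":0,"wy":0,"wz":0,"gripper":1},
    {"dx":0.0025,"dy":0.0006,"dz":0.0006,"wx":0,"wy":0,"wz":0,"gripper":1},
    {"dx":0.0025,"dy":0.0006,"dz":0.0006,"wx":0,"wy":0,"wz":0,"gripper":1}
  ]
}}

```text
clock: 16.55
position: [540.7, 199.9, 105.2]
ee_rot: [0.702, -0.102, -0.697, -0.103]
contact_force: [-2.5, -1.4, 9.9]
gripper_width: 13.3
```

Run:
```python
from h import *
rel([541.5,200.7,105],-.292-np.pi/2);print(tool()[0]["wrist_torque"])
c=cam("side");c2=cam("wrist");save(c2,"w4")
cv2.imwrite("pics/side4.png",cv2.resize(c["img"][110:210,170:320,::-1],None,fx=5,fy=5,interpolation=cv2.INTER_CUBIC))
```

```text
shift [ 0.0002 -0.001  -0.0006] turn [ 0.04 -0.34  0.09] clock 16.55 pos [540.7 199.9 105.2] F [-2.5 -1.4  9.9] w 13.3
[-0.27057126  1.07377125 -0.04552004]
```

View pics/side4.png

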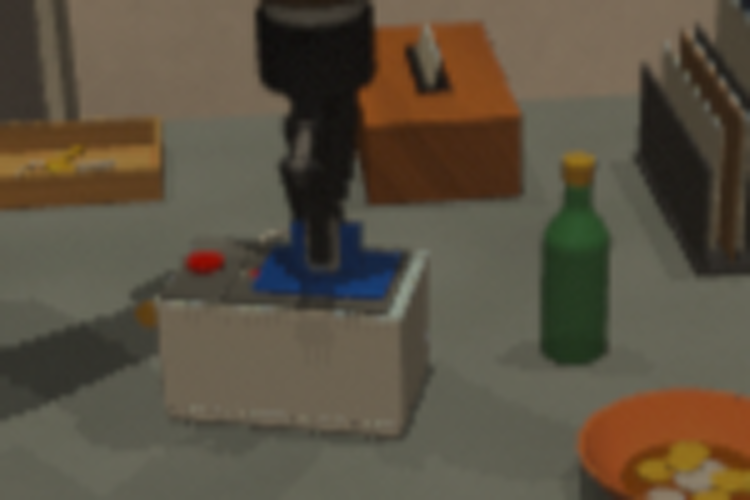

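View pics/w4.png

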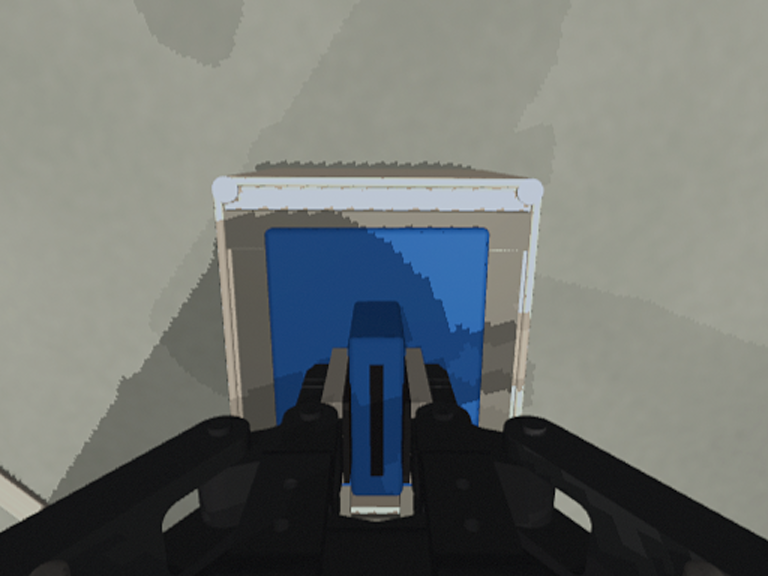

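Call:
{"name": "arm_command", "arguments": {
  "rows": [
    {"dx":0.002,"dy":0,"dz":0.0006,"wx":0,"wy":-0.2,"wz":0.1,"gripper":1},
    {"dx":0.002,"dy":0,"dz":0.0006,"wx":0,"wy":-0.4,"wz":0.1,"gripper":1},
    {"dx":0.0025,"dy":0,"dz":0.0006,"wx":0,"wy":-0.6,"wz":0.1,"gripper":1},
    {"dx":0.003,"dy":0,"dz":0.0006,"wx":0,"wy":-0.6,"wz":0.1,"gripper":1},
    {"dx":0.0033,"dy":0,"dz":0.0006,"wx":0,"wy":-0.6,"wz":0.1,"gripper":1},
    {"dx":0.0033,"dy":0,"dz":0.0006,"wx":0,"wy":-0.6,"wz":0.1,"gripper":1},
    {"dx":0.0033,"dy":0,"dz":0.0006,"wx":0,"wy":-0.6,"wz":0.1,"gripper":1},
    {"dx":0.0033,"dy":0,"dz":0.0006,"wx":0,"wy":-0.6,"wz":0.1,"gripper":1}
  ]
}}

```text
clock: 17.45
position: [540.8, 200.0, 105.2]
ee_rot: [-0.699, 0.102, 0.7, 0.102]
contact_force: [-6.5, -2.8, 16.6]
gripper_width: 13.0
```

Run:
```python
from h import *
rel([541.5,200.7,105],-.292-np.pi/2);print(tool()[0]["wrist_torque"])
```

```text
shift [ 0.0002 -0.0009 -0.0005] turn [0.13 0.11 0.02] clock 17.45 pos [540.8 200.  105.2] F [-6.5 -2.8 16.6] w 13.0
[-0.76214223  1.75300805  0.02906962]
```

Call:
{"name": "arm_command", "arguments": {
  "rows": [
    {"dx":0.0033,"dy":0.0004,"dz":0.0009,"wx":0,"wy":-0.1,"wz":0,"gripper":1},
    {"dx":0.0034,"dy":0.0008,"dz":0.0012,"wx":0,"wy":0,"wz":-0.1,"gripper":1},
    {"dx":0.0035,"dy":0.0008,"dz":0.0012,"wx":0,"wy":0,"wz":-0.1,"gripper":1},
    {"dx":0.0035,"dy":0.0008,"dz":0.0012,"wx":0,"wy":0,"wz":-0.1,"gripper":1},
    {"dx":0.0035,"dy":0.0008,"dz":0.0012,"wx":0,"wy":0,"wz":-0.1,"gripper":1},
    {"dx":0.0035,"dy":0.0008,"dz":0.0012,"wx":0,"wy":0,"wz":-0.1,"gripper":1},
    {"dx":0.0035,"dy":0.0008,"dz":0.0012,"wx":0,"wy":0,"wz":-0.1,"gripper":1},
    {"dx":0.0035,"dy":0.0008,"dz":0.0012,"wx":0,"wy":0,"wz":-0.1,"gripper":1}
  ]
}}

```text
clock: 18.25
position: [540.8, 199.9, 105.0]
ee_rot: [0.701, -0.1, -0.699, -0.103]
contact_force: [-4.2, -2.2, 16.9]
gripper_width: 13.0
```

Run:
```python
from h import *
rel([541.5,200.7,105],-.292-np.pi/2);print(tool()[0]["wrist_torque"])
c=cam("side");c2=cam("wrist");save(c2,"w5")
cv2.imwrite("pics/side5.png",cv2.resize(c["img"][140:200,190:280,::-1],None,fx=8,fy=8,interpolation=cv2.INTER_CUBIC))
rel([541.5,200.7,105],-.292-np.pi/2)
```

```text
shift [ 0.     -0.001  -0.0004] turn [ 0.21 -0.11  0.24] clock 18.25 pos [540.8 199.9 105. ] F [-4.2 -2.2 16.9] w 13.0
[-0.58843718  1.43850575 -0.02266279]
shift [ 0.     -0.001  -0.0004] turn [ 0.21 -0.1   0.24] clock 18.35 pos [540.8 199.9 105. ] F [-4.6 -2.1 17.3] w 12.7
```

View pics/side5.png

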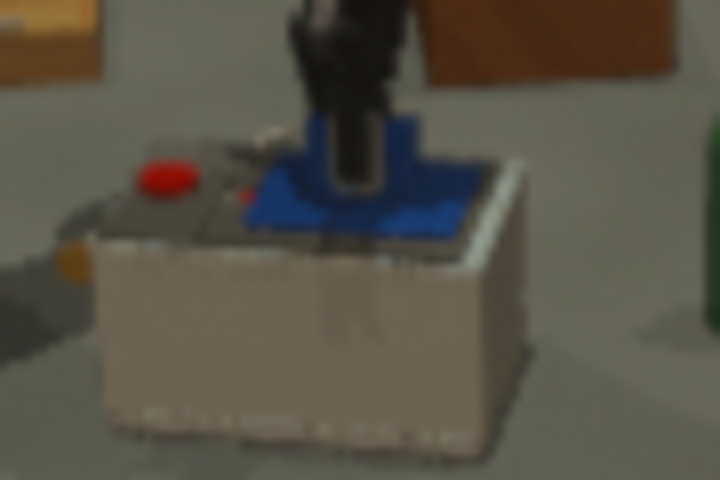

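View pics/w5.png

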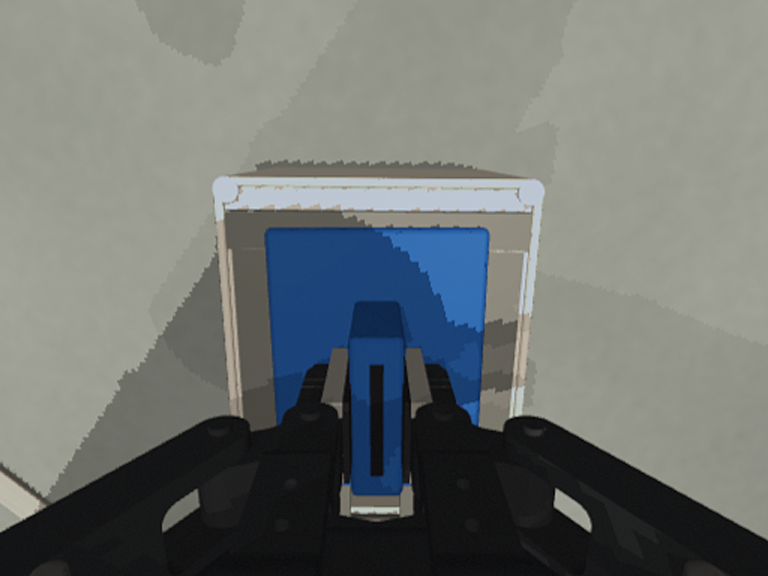

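Call:
{"name": "arm_command", "arguments": {
  "rows": [
    {"dx":0.0036,"dy":0.0008,"dz":0.0012,"wx":0,"wy":-0.1,"wz":0,"gripper":1},
    {"dx":0.004,"dy":0.001,"dz":0.0015,"wx":0,"wy":-0.2,"wz":0.1,"gripper":1},
    {"dx":0.0043,"dy":0.001,"dz":0.0015,"wx":0,"wy":-0.2,"wz":0.1,"gripper":1},
    {"dx":0.0043,"dy":0.001,"dz":0.0015,"wx":0,"wy":-0.2,"wz":0.1,"gripper":1},
    {"dx":0.0043,"dy":0.001,"dz":0.0015,"wx":0,"wy":-0.2,"wz":0.1,"gripper":1},
    {"dx":0.0043,"dy":0.001,"dz":0.0015,"wx":0,"wy":-0.2,"wz":0.1,"gripper":1},
    {"dx":0.0043,"dy":0.001,"dz":0.0015,"wx":0,"wy":-0.2,"wz":0.1,"gripper":1},
    {"dx":0.0043,"dy":0.001,"dz":0.0015,"wx":0,"wy":-0.2,"wz":0.1,"gripper":1}
  ]
}}

```text
clock: 19.15
position: [540.8, 199.8, 105.0]
ee_rot: [0.701, -0.099, -0.699, -0.103]
contact_force: [-4.7, -2.5, 20.3]
gripper_width: 13.0
```

Run:
```python
from h import *
rel([541.5,200.7,105],-.292-np.pi/2);print(tool()[0]["wrist_torque"])
c=cam("top");cv2.imwrite("pics/top6.png",cv2.resize(c["img"][150:270,100:270,::-1],None,fx=4.5,fy=4.5,interpolation=cv2.INTER_CUBIC))
for i in range(4): get_image("wrist")
rel([541.5,200.7,105],-.292-np.pi/2)
```

```text
shift [-0.     -0.001  -0.0004] turn [ 0.3  -0.17  0.29] clock 19.15 pos [540.8 199.8 105. ] F [-4.7 -2.5 20.3] w 13.0
[-0.6025056   1.67233326 -0.08564045]
shift [ 0.     -0.001  -0.0004] turn [ 0.3  -0.17  0.3 ] clock 19.4 pos [540.9 199.9 105. ] F [-5.8 -2.3 21.4] w 12.9
```

View pics/top6.png

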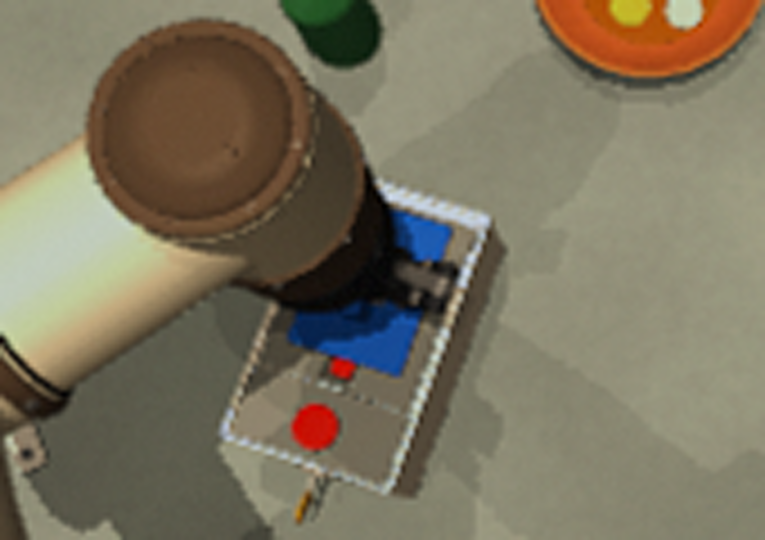

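Run:
```python
from h import *
print(arm.job_done())
s=arm.read_state();print(s["clock"],s["position"],s["contact_force"],s["gripper_width"])
```

```text
the job is handed in; nothing more can be done
None
the job is handed in; nothing more can be done
```

I picked up the blue coin box farthest to the robot's left by its chute and put it in the bank's well with the red tongue towards the release button. I pressed it straight down against the ejector and handed the job in at about 19.4 s, with the arm still holding it down.

- **Seating:** my last reading had the tool point at z = 105.0 mm, against 105.1 mm expected with the box home. Raising the push from about 17 N to 21 N moved it no further, so the flange is on its hard stop.
- **Pictures:** the top view shows the tongue in the notch facing the button. The side view shows the flange down on the rim, and the wrist view shows it centred, with no slip in the grip.
- **Flushness:** I judged it level only from the tool's tilt, which was within about 0.2° of its tilt when it first gripped the box. That would be roughly 0.3 mm across the flange. I did not measure the gap all round directly.
- **Sideways force:** about 5–6 N remained as I held it. Two small corrections lowered it only a little, so I left it.
- **Position readings:** the camera measured about 1 mm different from the arm's own readings across the box. I lined the box up from one picture showing both the box and the bank. One sideways move overshot by about 2 mm, and I corrected it before the box went in.

I did not touch the other things on the console.

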